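# Push a swollen power bank through the flap of the battery safe

### The job

A swollen power bank is waiting on the loading shelf of the small steel battery safe. Do not pinch it, lift it or press hard on it: push it lightly with the fingertips along the shelf and in under the hanging flap until it drops off the shelf's inner edge and lies flat on the floor of the safe, then draw the hand back out so that the flap swings fully shut. Leave the other things on the bench where they are.

Things in the scene. Friction and masses are not known exactly. Their poses are not given: they have to be found in the camera images.
- safe: Grey sheet-steel battery safe, fixed to the bench: a box 216 long x 138 wide x 92 high (mm) with a glass window in its flat roof and a loading shelf before its mouth. Origin: on the bench, straight below the shut flap, mid-width. Its x axis points into the safe (the way to push), y to the left of that, z up. On the roof at x = 190 mm: a vent and a carrying handle up to z = 116 mm.
- shelf_mid (a point): Middle of the loading shelf's flat, level top: safe x = -86 mm, z = 28 mm. The shelf runs from x = -175 to +3 mm and is 130 mm wide between two side lips, 4 mm thick, that stand 10 mm above it; the side walls of the mouth carry straight on from the lips.
- shelf_edge (a point): Middle of the shelf's inner edge, at shelf height, 3 mm inside the middle of the shut flap. Beyond it the floor of the safe lies 22 mm lower (z = 6 mm), running on to the back wall at x = 212 mm. The power bank drops when its back end has passed this edge.
- lintel (a point): Middle of the lintel's lower edge, 50 mm above the shelf. The lintel is 3 mm thick (safe x = -5 to -2 mm) and 14 mm high, flush with the flat roof behind it. Fingers must lean about 25 to 45 degrees, tips ahead, to follow the power bank under it. Beside the mouth, hinge ears stand out to y = +-79 mm.
- flap (a joint): Angle of the flap in rad: 0 = hanging shut, grows as it swings inwards and up, to 1.4 at most. An aluminium plate 124 wide x 48 long x 3 thick, 80 g, hung from a rod across the mouth at z = 79 mm of the safe, x = 0; only its weight shuts it. A light push opens it, also by the power bank itself.
- flap_edge (a point): Middle of the flap's lower edge, 48 mm from its hinge; when shut it is 3 mm above the shelf.
- bank: The swollen power bank: a white plastic slab with a dark line round it, 96 long (its x) x 62 wide (its y), rounded edges; 18 thick at its edges, bulging in low steps to 21 in the middle of the top. About 190 g (it varies). Origin: centre of its flat underside; z up. It lies on the loading shelf, its x axis within 0.3 rad of the safe's x axis, and slides freely. Sizes in mm.
- phone: Bystander: an opened phone without its screen, 148 x 72 x 8 mm, lying on the bench to the left of the loading shelf. Origin: centre of its underside.
- cell: Bystander: a good flat phone battery, black, 88 x 40 x 5 mm, lying on the bench to the right of the shelf. Origin: centre of its underside.
- driver: Bystander: a small screwdriver, 130 mm, lying on the bench right of the flat battery. Origin: on the underside.
- tape: Bystander: a roll of tape, 72 mm across, 18 mm high, on the bench right of the safe near its mouth. Origin: centre of its underside.
- jar: Bystander: a small jar, 42 mm across, 36 mm high, on the bench left of the safe near its mouth. Origin: centre of its underside.
- tin: Bystander: a round steel tin, 52 mm across, 24 mm high, on the bench left of the safe. Origin: centre of its underside.
There are look-alikes about, which are no part of the job. What is meant by the bank is not red or turquoise, and is the larger of those in its own colour.

How it is judged:
On the way, in this order (a step that is already met when the one before it is completed fails the run):
1. the flap is pushed open with the power bank on its way through under it (value of joint flap above 0.35 rad and x of bank in the frame of safe above -0.035 m and z of bank in the frame of safe below 0.036 m), for 0.05 s.
2. the power bank lies wholly inside on the floor of the safe (x of bank in the frame of safe above 0.045 m and z of bank in the frame of safe below 0.012 m and angle between bank's own z axis and vertical below 0.15 rad), for 0.2 s.
At the end, for the whole second after the job is handed in: The power bank lies at rest and flat (within 0.15 rad) on the floor of the safe: its origin less than 12 mm above the bench and more than 45 mm inside the flap; and the flap hangs shut (below 0.06 rad) (all of step 2 and value of joint flap below 0.06 rad and linear speed of bank below 0.02 m/s); the robot touches nothing.
It fails at once if the power bank is lifted: its middle more than 12 mm above the shelf (z of bank in the frame of safe above 0.04 m).
It fails at once if the fingers or the arm press or pinch the power bank with more than 15 N (contact force between any of the fingers, the arm and bank above 15 N).
It fails at once if one of the other things on the bench is moved more than 25 mm (distance of any of phone, cell, driver, tape, jar, tin from where it was at the start of the episode above 0.025 m).
It also fails if it takes over 38 s, if anything falls off the work surface, if the arm or the gripper's body presses on something with over 40 N, if the wrist force passes 120 N, or if a joint passes its speed limit or range.

### The arm

A 6-joint arm with a two-finger parallel gripper is mounted at the origin on the work surface. World frame = base frame: x ahead of the robot, y to its left, z up, the work surface at z = 0. Lengths are in m, angles in rad, forces in N, time in s.
With the tool pointing down it reaches from about 0.35 to 0.85 m from the base axis. Payload 8.1 kg.
Tool frame: the origin (TCP) lies midway between the tips of the shut fingers; the grasp point (between the pads) lies 19 mm behind it; x points along the fingers, y is the direction in which the jaws open and shut, and the axes are right-handed (so a half turn about x gives the same grasp; the last joint's range is limited). The gripper opens to 85 mm and grips with 20 to 120 N. Pads are 22 mm wide; open, the fingers measure 114 mm over their backs; the gripper's body (76 mm by 85 mm) begins 54 mm behind the grasp point. The pads swing forward as they close: fully open they stand 13 mm farther back than shut.
Start: joints at [1.036, 0.13, 1.488, -0, 1.523, -0.085], TCP at [0.261, 0.54, 0.231] pointing down, gripper open.
Joint ranges: [-2.96, 2.96], [-0.89, 2.26], [0.02, 2.5], [-1.34, 4.48], [0, 2.73], [-2.66, 2.66]. Speed limits (rad/s): [2.39, 2.39, 2.79, 3.14, 3.14, 3.14].

### API

Orientations are given as a unit quaternion [w, x, y, z].
In Python, from cell import * gives the robot as it stands. The module is installed in compiled form; this text tells all that it offers.
- The arm moves only by the shell command python3 -m handwheel 'ROWS' [OPENING] [FORCE]. ROWS is JSON, a list of rows, each an object with "offset": the shift along the tool's x, y, z in cm, a list of three; "twist": the turn, a rotation vector about the tool's x, y, z in rad, a list of three. In form: [{"offset": [dx, dy, dz], "twist": [ax, ay, az]}, ...]. A call has 1 to 12 rows; each row shifts and turns the pose as measured when the row begins, along the tool's axes as they then stand; what a row does not reach is not made up. A row lasts 1/12 s, in which the tool goes at most 41.7 mm and 7.16 degrees, less where a joint would pass 70% of its speed; a pose out of reach is approached as far as the arm can. A call is refused whole if a number of a shift passes 4.17 or a number of a turn 0.125, either way. A call with a gripper value outside its range is refused whole. OPENING is the closure, from -1 (fully open) to 1 (shut), so that 0 is half open, set as the call begins (- or left out, the last holds). The fingers move at their own pace and stop on an object; FORCE is the grip in N (left out, the last holds). Time passes only in rows, so rows that do not move let the fingers close. It gives the time, the measured TCP pose, the force and the opening at its end, in the units of the state.
- sense(): the state, without advancing time (a new reading comes with each control period).
- grab_frame(name): name is "scene" or "top"; returns a dict with "pixels" (420x560x3 uint8, red, green, blue), "z_map" (420x560 float32, m along the optical axis (not along the pixel's ray), 0 where there is no reading), "fov_y" (degrees; the focal length in pixels is half the picture's height over the tangent of half this angle, whatever the lens; pixels are square), "cx", "cy" (the principal point, pixels), "k1" (the pictures are not rectified: a ray, as slopes to the right and down, at radius r is drawn at 1 + k1 r^2 times it, then the intrinsics apply), "rvec" (rotation vector, rad) and "tvec" (3), from world to camera coordinates, as OpenCV has them. Camera axes: x right, y down, z forward; pixel columns grow to the right and rows downward; lengths in m; the calibration is good to about 2 mm. A picture is of the moment at which its call begins.
- hand_in(): hands the job in, once; it reports no verdict.
The state is a dict: "time_s": time; "q": joint angles; "qvel": joint speeds; "joint_torque": joint torques, N m; "position": TCP position; "orientation": TCP orientation; "wrist_force": force on the tool from outside, world axes, zero at the start; "ft_torque": the same for the moment, N m; "grip_width": finger opening in m.
Only numpy, scipy, OpenCV 4.12 (cv2) and the standard library are available. Lean on these libraries where they do the work, as an engineer would, in place of code of your own. Each camera call takes 0.05 s, during which the arm holds its last target.

## Working session

There is one attempt and no reset: what is moved stays moved. The work goes in short steps, Python scripts to look and compute and a shell command to move; the robot and the scene stay as the last step left them, time stands still between calls to the robot, and variables do not carry over. Pictures are saved under pics/ and viewed, and the job is handed in when it is done.

```bash
mkdir -p pics; cat > h.py <<'E'
from cell import *
import numpy as np, cv2
from scipy.spatial.transform import Rotation as R
def K(f):
    F=f["pixels"].shape[0]/2/np.tan(np.radians(f["fov_y"])/2)
    return np.array([[F,0,f["cx"]],[0,F,f["cy"]],[0,0,1.]])
def save(f,n,crop=None,s=1):
    im=f["pixels"][:,:,::-1]
    if crop: im=im[crop[1]:crop[3],crop[0]:crop[2]]
    im=cv2.resize(im,None,fx=s,fy=s,interpolation=cv2.INTER_CUBIC); cv2.imwrite("pics/"+n,im)
def slopes(f,uv):
    d=np.array([f["k1"],0,0,0,0.])
    return cv2.undistortPoints(np.array(uv,float).reshape(-1,1,2),K(f),d).reshape(-1,2)
def world(f,uv,z=None):
    uv=np.array(uv,float).reshape(-1,2); s=slopes(f,uv)
    M=cv2.Rodrigues(np.array(f["rvec"],float))[0]; t=np.array(f["tvec"],float).ravel()
    d=np.c_[s,np.ones(len(s))]
    if z is None:
        Z=np.array([f["z_map"][int(round(v)),int(round(u))] for u,v in uv]); return (d*Z[:,None]-t)@M
    c=-M.T@t; w=d@M
    return c+w*((z-c[2])/w[:,2])[:,None]
def proj(f,P):
    return cv2.projectPoints(np.array(P,float).reshape(-1,1,3),np.array(f["rvec"],float),np.array(f["tvec"],float),K(f),np.array([f["k1"],0,0,0,0.]))[0].reshape(-1,2)
E
python3 - <<'E'
from h import *
import pickle
for n in("scene","top"):
    f=grab_frame(n); save(f,n+"0.png",s=1.4); pickle.dump(f,open(n+"0.pkl","wb"))
    print(n,f["k1"],f["fov_y"],-cv2.Rodrigues(np.array(f["rvec"]))[0].T@np.array(f["tvec"]).ravel())
print(sense())
E
```

```text
scene -0.07114483922266492 55.923995564461926 [0.78955106 0.50854662 0.71565411]
top -0.01954656072003176 50.58785577313905 [0.44171468 0.02767124 1.00850517]
{'time_s': 0.1, 'q': array([ 1.03562898e+00,  1.31106342e-01,  1.48917966e+00,  4.73498889e-05,
        1.52300896e+00, -8.54159725e-02]), 'qvel': array([-1.08704845e-03, -1.01176092e-03, -1.68927414e-03, -5.48701173e-05,
       -1.76802156e-05,  5.96008343e-04]), 'joint_torque': array([ 9.93005597e-04, -5.70949244e+01, -5.01942909e+01, -2.63296861e-04,
        8.10649391e-03,  6.51683422e-05]), 'position': array([0.26056135, 0.5399135 , 0.23033187]), 'orientation': array([ 0.68910301,  0.15710706,  0.68950239, -0.15824308]), 'wrist_force': array([ 0.24560703, -0.95323622,  0.02698417]), 'ft_torque': array([-0.00056085, -0.07229037, -0.02355507]), 'grip_width': 0.08506673386524741}
```

View pics/scene0.png

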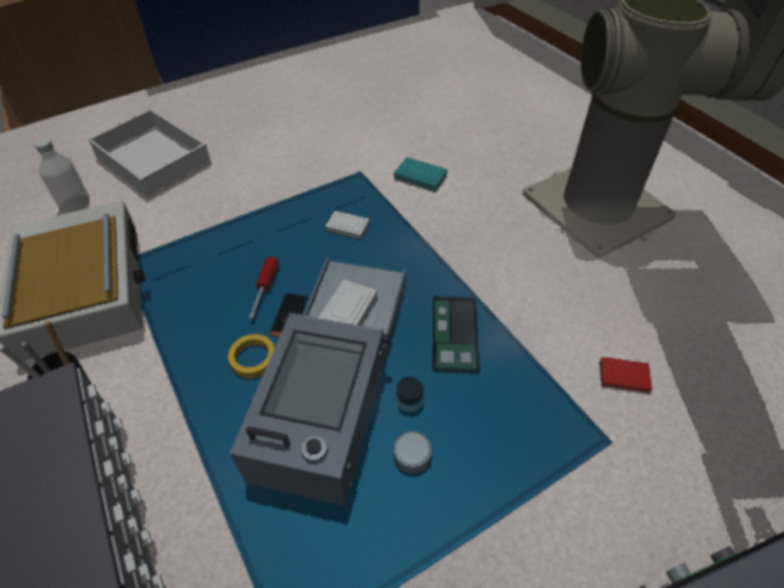

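View pics/top0.png

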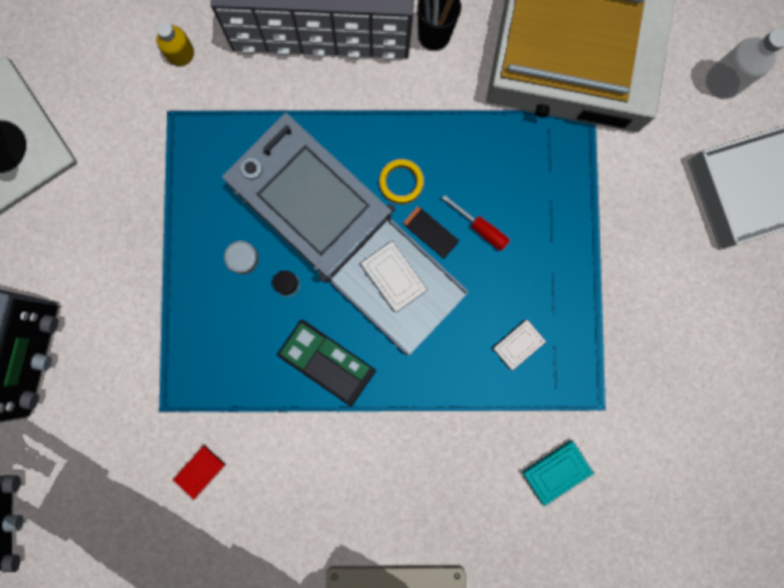

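The top view shows the safe running up-left at (300,200), the shelf at (400,285), and the white bank on it at (393,275). The smaller white look-alike is at (520,345). I'll zoom in next.

```bash
python3 - <<'E'
from h import *
import pickle
f=pickle.load(open("top0.pkl","rb")); save(f,"t1.png",(150,70,350,260),4)
E
```

```text
(no output)
```

View pics/t1.png

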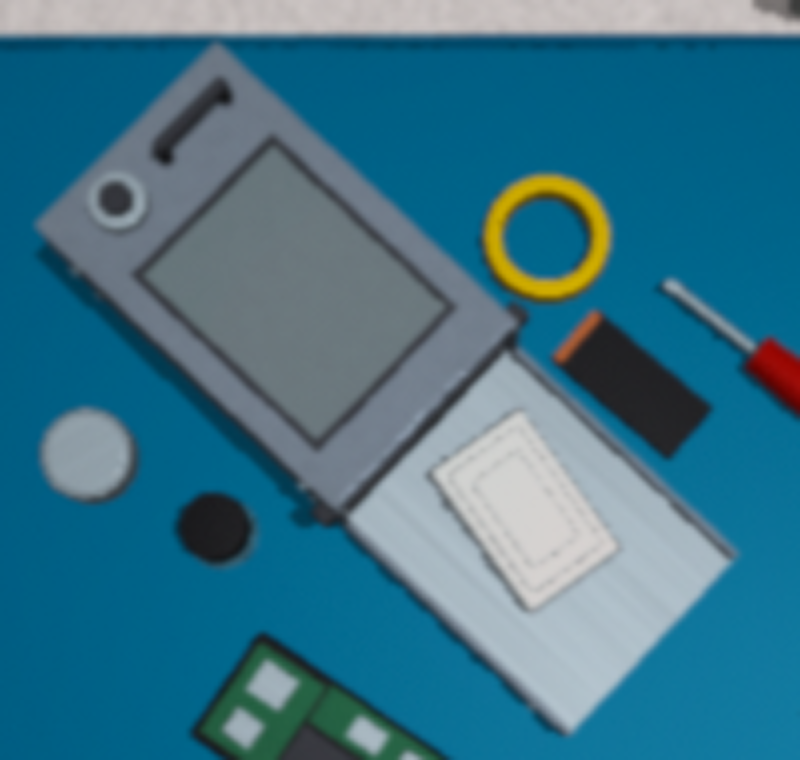

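```bash
python3 - <<'E'
from h import *
import pickle
f=pickle.load(open("top0.pkl","rb"))
px=lambda L:np.array(L,float)/4+[150-.375,70-.375]
roof=world(f,px([(217,42),(40,228),(335,517),(522,322)]),.092)
lip=world(f,px([(735,553),(570,733)]),.038)
bank=world(f,px([(520,411),(431,472),(531,610),(620,547)]),.046)
ear=world(f,px([(518,313),(322,514)]),.079)
print(roof.round(4),lip.round(4),bank.round(4),ear.round(4),sep='\n')
# fit safe: points with known safe coords
S=np.array([[212+4,-69],[216,69],[-5,69],[-5,-69],[-175,-69],[-175,69]])/1000.
S[:2,0]=.211 if 0 else .216
W=np.r_[roof,lip][:,:2]
sel=[0,1,2,3,4,5]
a=S-S.mean(0);b=W-W.mean(0)
th=np.arctan2((a[:,0]*b[:,1]-a[:,1]*b[:,0]).sum(),(a*b).sum())
Rm=np.array([[np.cos(th),-np.sin(th)],[np.sin(th),np.cos(th)]])
t=W.mean(0)-Rm@S.mean(0)
print("yaw",th,"t",t); print(((W-t)@Rm*1000).round(1))
B=bank[:,:2];print("bank safe",((B-t)@Rm*1000).round(1),((B.mean(0)-t)@Rm*1000).round(1))
print(((ear[:,:2]-t)@Rm*1000).round(1))
print("depth",world(f,px([(525,510),(400,510),(600,650),(250,100)])).round(4))
e=(B[0]+B[1]-B[2]-B[3]);print("bankyaw rel",np.arctan2(e[1],e[0])-th)
E
```

```text
[[0.8082 0.1659 0.092 ]
 [0.7073 0.258  0.092 ]
 [0.5539 0.1017 0.092 ]
 [0.6566 0.0043 0.092 ]]
[[ 0.5403 -0.1136  0.038 ]
 [ 0.4419 -0.0224  0.038 ]]
[[ 0.6178  0.0044  0.046 ]
 [ 0.5842  0.0531  0.046 ]
 [ 0.5085 -0.0012  0.046 ]
 [ 0.5429 -0.0498  0.046 ]]
[[0.6645 0.0061 0.079 ]
 [0.557  0.1096 0.079 ]]
yaw 0.8116022800951614 t [0.6097846  0.05693079]
[[ 215.7  -68.9]
 [ 213.    67.6]
 [  -6.    71.4]
 [  -5.9  -70.2]
 [-171.6  -67. ]
 [-173.1   67.1]]
bank safe [[ -32.6  -42. ]
 [ -20.4   16. ]
 [-111.9   33.4]
 [-123.5  -24.9]] [-72.1  -4.4]
[[  0.8 -74.7]
 [  1.9  74.5]]
depth [[ 0.5634  0.0018  0.0443]
 [ 0.5659  0.0709  0.0249]
 [ 0.4876 -0.0399  0.0269]
 [ 0.7766  0.1481  0.0917]]
bankyaw rel -0.1870328057519981
```

```bash
cat >> h.py <<'E'
TH=0.8116; T0=np.array([.6098,.0569,0]); RS=R.from_euler('z',TH).as_matrix()
def w2s(p): return (np.asarray(p)-T0)@RS
def s2w(p): return np.asarray(p)@RS.T+T0
def pose():
    s=sense(); q=s["orientation"]; return s["position"],R.from_quat([q[1],q[2],q[3],q[0]])
def plan(target_s, lean, sgn, yaw=0):
    p,r=pose(); X=np.array([np.sin(lean),0,-np.cos(lean)]); Y=np.array([0,sgn,0.]); Rt=np.c_[X,Y,np.cross(X,Y)]
    Rt=R.from_matrix(RS@R.from_euler('z',yaw).as_matrix()@Rt)
    d=s2w(target_s)-p
    rv=(r.inv()*Rt).as_rotvec()
    print("safe pos mm",(w2s(p)*1000).round(1),"tool axes in safe\n",(RS.T@r.as_matrix()).round(3))
    print("offset cm now-axes",(r.inv().apply(d)*100).round(2),"in target axes",(Rt.inv().apply(d)*100).round(2)," twist",rv.round(3))
E
python3 - <<'E'
from h import *
for s in(1,-1): plan([-.16,-.004,.16],np.radians(32),s)
E
```

```text
safe pos mm [110.  585.8 230.3] tool axes in safe
 [[-0.002  0.953  0.305]
 [-0.     0.305 -0.953]
 [-1.    -0.002 -0.   ]]
offset cm now-axes [  7.1  -43.66  47.96] in target axes [ -8.34 -58.98 -26.62]  twist [-1.226 -0.483  0.353]
safe pos mm [110.  585.8 230.3] tool axes in safe
 [[-0.002  0.953  0.305]
 [-0.     0.305 -0.953]
 [-1.    -0.002 -0.   ]]
offset cm now-axes [  7.1  -43.66  47.96] in target axes [-8.34 58.98 26.62]  twist [1.824 0.383 0.525]
```

```bash
python3 -m handwheel '[{"offset":[0,-2.7,3.0],"twist":[0,0,0]},{"offset":[0,-2.7,3.0],"twist":[0,0,0]},{"offset":[0,-2.7,3.0],"twist":[0,0,0]},{"offset":[0,-2.7,3.0],"twist":[0,0,0]},{"offset":[0,-2.7,3.0],"twist":[0,0,0]},{"offset":[0,-2.7,3.0],"twist":[0,0,0]},{"offset":[0,-2.7,3.0],"twist":[0,0,0]},{"offset":[0,-2.7,3.0],"twist":[0,0,0]},{"offset":[0,-2.7,3.0],"twist":[0,0,0]},{"offset":[0,-2.7,3.0],"twist":[0,0,0]}]' 0.25 20
python3 - <<'E'
from h import *
plan([-.16,-.004,.16],np.radians(32),-1); print(sense()["q"],sense()["grip_width"])
E
```

```text
time_s: 0.93
position: [0.4118, 0.1582, 0.2232]
orientation: [0.688, 0.15, 0.693, -0.156]
wrist_force: [1.0, 0.0, 0.5]
grip_width: 0.0316
safe pos mm [-62.8 213.3 223.2] tool axes in safe
 [[-0.011  0.948  0.317]
 [ 0.002  0.318 -0.948]
 [-1.    -0.01  -0.005]]
offset cm now-axes [  6.39 -16.05  17.56] in target axes [ 0.21 21.73 11.59]  twist [1.835 0.385 0.539]
[ 0.25406262 -0.29799772  1.90739539 -0.00445252  1.54288114 -0.88047988] 0.031596963387449536
```

```bash
python3 -m handwheel '[{"offset":[0,-2.7,3.0],"twist":[0,0,0]},{"offset":[0,-2.7,3.0],"twist":[0,0,0]},{"offset":[0,-2.7,3.0],"twist":[0,0,0]},{"offset":[0,-2.7,3.0],"twist":[0,0,0]},{"offset":[0,-2.7,3.0],"twist":[0,0,0]},{"offset":[0,-2.5,2.7],"twist":[0,0,0]}]'
python3 -m handwheel '[{"offset":[0,0,0],"twist":[0.12,0.025,0.035]},{"offset":[0,0,0],"twist":[0.12,0.025,0.035]},{"offset":[0,0,0],"twist":[0.12,0.025,0.035]},{"offset":[0,0,0],"twist":[0.12,0.025,0.035]},{"offset":[0,0,0],"twist":[0.12,0.025,0.035]},{"offset":[0,0,0],"twist":[0.12,0.025,0.035]},{"offset":[0,0,0],"twist":[0.12,0.025,0.035]},{"offset":[0,0,0],"twist":[0.12,0.025,0.035]},{"offset":[0,0,0],"twist":[0.12,0.025,0.035]},{"offset":[0,0,0],"twist":[0.12,0.025,0.035]},{"offset":[0,0,0],"twist":[0.12,0.025,0.035]},{"offset":[0,0,0],"twist":[0.12,0.025,0.035]}]'
python3 - <<'E'
from h import *
plan([-.16,-.004,.16],np.radians(32),-1); print(sense()["q"],sense()["grip_width"])
E
```

```text
time_s: 1.43
position: [0.5041, -0.0716, 0.2226]
orientation: [0.687, 0.15, 0.693, -0.156]
wrist_force: [-0.5, 0.6, 0.1]
grip_width: 0.0322
time_s: 2.43
position: [0.5041, -0.0808, 0.217]
orientation: [0.339, 0.701, 0.471, -0.414]
wrist_force: [1.0, -0.4, 0.2]
grip_width: 0.032
safe pos mm [-172.6  -18.1  217. ] tool axes in safe
 [[ 0.421  0.412 -0.808]
 [ 0.107 -0.907 -0.407]
 [-0.901  0.085 -0.426]]
offset cm now-axes [ 5.81 -1.24  0.84] in target axes [ 5.5  -1.41  1.95]  twist [0.414 0.097 0.131]
[-0.5812072  -0.17117096  1.87836226  0.45026338  1.47892225 -0.31989696] 0.031995762986999646
```

```bash
python3 -m handwheel '[{"offset":[0,0,0],"twist":[0.104,0.024,0.033]},{"offset":[0,0,0],"twist":[0.104,0.024,0.033]},{"offset":[0,0,0],"twist":[0.104,0.024,0.033]},{"offset":[0,0,0],"twist":[0.104,0.024,0.033]},{"offset":[0,0,0],"twist":[0,0,0]}]'
python3 - <<'E'
from h import *
plan([-.16,-.006,.09],np.radians(32),-1); print(sense()["q"],sense()["grip_width"])
import pickle
for n in("scene","top"):
    f=grab_frame(n); save(f,n+"1.png",(180,150,320,290) if n=="scene" else (200,120,350,260),4);pickle.dump(f,open(n+"1.pkl","wb"))
E
```

```text
time_s: 2.85
position: [0.5021, -0.081, 0.2137]
orientation: [0.178, 0.809, 0.336, -0.449]
wrist_force: [0.3, 1.3, -0.9]
grip_width: 0.0322
safe pos mm [-174.2  -16.8  213.7] tool axes in safe
 [[ 0.534 -0.031 -0.845]
 [-0.005 -0.999  0.034]
 [-0.846 -0.014 -0.533]]
offset cm now-axes [11.21 -0.95  5.44] in target axes [11.24 -1.08  5.35]  twist [-0.034 -0.004 -0.005]
[-0.66201742 -0.30733608  2.03576389  0.57077186  1.38102609  0.03115857] 0.03216820929716589
```

View pics/scene1.png

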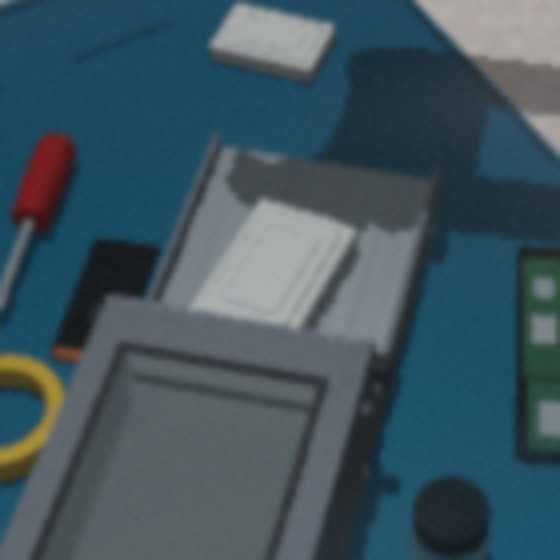

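View pics/top1.png

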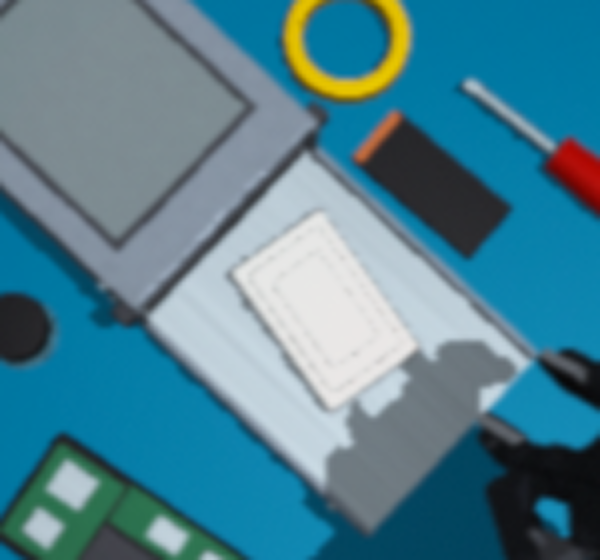

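Bank unmoved (top crop ~ (325,310)); the two fingertips show at about (545,360) and (490,430). I'll get the finger shape from the depth map in the tool frame.

```bash
python3 - <<'E'
from h import *
import pickle
p,r=pose()
for n in("top","scene"):
    f=pickle.load(open(n+"1.pkl","rb"))
    v,u=np.nonzero(f["z_map"]>0); P=world(f,np.c_[u,v])
    L=r.inv().apply(P-p)*1000
    m=(L[:,0]>-60)&(L[:,0]<15)&(abs(L[:,1])<60)&(abs(L[:,2])<45)
    L=L[m]; L=L[np.argsort(-L[:,0])]
    print(n,len(L))
    for a in range(0,-60,-5):
        k=L[(L[:,0]<=a+5)&(L[:,0]>a)]
        for s in(1,-1):
            q=k[k[:,1]*s>0]
            if len(q): print(a,s,len(q),"y",q[:,1].min().round(),q[:,1].max().round(),"z",q[:,2].min().round(),q[:,2].max().round())
E
```

```text
top 619
0 1 3 y 16.0 16.0 z 1.0 8.0
-5 1 9 y 16.0 22.0 z -10.0 10.0
-5 -1 7 y -23.0 -16.0 z -10.0 -7.0
-10 1 21 y 16.0 27.0 z -12.0 12.0
-10 -1 13 y -29.0 -17.0 z -11.0 3.0
-15 1 14 y 16.0 30.0 z -11.0 3.0
-15 -1 17 y -30.0 -16.0 z -11.0 5.0
-20 1 17 y 16.0 29.0 z -11.0 9.0
-20 -1 14 y -30.0 -17.0 z -11.0 5.0
-25 1 17 y 16.0 29.0 z -12.0 7.0
-25 -1 17 y -30.0 -18.0 z -12.0 -0.0
-30 1 19 y 16.0 29.0 z -11.0 12.0
-30 -1 16 y -30.0 -17.0 z -11.0 2.0
-35 1 19 y 16.0 26.0 z -11.0 10.0
-35 -1 10 y -30.0 -16.0 z -11.0 -5.0
-40 1 20 y 16.0 33.0 z -12.0 10.0
-40 -1 10 y -33.0 -17.0 z -12.0 -5.0
-45 1 22 y 17.0 42.0 z -14.0 7.0
-45 -1 19 y -44.0 -19.0 z -13.0 -6.0
-50 1 33 y 17.0 47.0 z -14.0 9.0
-50 -1 41 y -49.0 -18.0 z -14.0 12.0
-55 1 97 y 16.0 48.0 z -14.0 11.0
-55 -1 90 y -50.0 -17.0 z -13.0 12.0
scene 672
0 1 3 y 17.0 22.0 z -7.0 10.0
0 -1 1 y -22.0 -22.0 z -8.0 -8.0
-5 1 15 y 15.0 23.0 z -12.0 7.0
-5 -1 13 y -24.0 -16.0 z -13.0 7.0
-10 1 19 y 15.0 28.0 z -12.0 9.0
-10 -1 21 y -30.0 -17.0 z -14.0 4.0
-15 1 22 y 16.0 28.0 z -12.0 13.0
-15 -1 19 y -30.0 -17.0 z -11.0 6.0
-20 1 23 y 16.0 29.0 z -12.0 10.0
-20 -1 24 y -30.0 -17.0 z -13.0 7.0
-25 1 24 y 16.0 30.0 z -14.0 8.0
-25 -1 21 y -30.0 -16.0 z -13.0 2.0
-30 1 20 y 16.0 30.0 z -13.0 5.0
-30 -1 24 y -30.0 -16.0 z -13.0 5.0
-35 1 25 y 16.0 30.0 z -12.0 13.0
-35 -1 20 y -30.0 -17.0 z -11.0 5.0
-40 1 23 y 16.0 31.0 z -13.0 9.0
-40 -1 23 y -31.0 -17.0 z -14.0 2.0
-45 1 27 y 17.0 39.0 z -13.0 7.0
-45 -1 27 y -39.0 -18.0 z -15.0 2.0
-50 1 48 y 16.0 47.0 z -14.0 12.0
-50 -1 44 y -48.0 -18.0 z -15.0 7.0
-55 1 44 y 17.0 48.0 z -16.0 13.0
-55 -1 47 y -50.0 -17.0 z -15.0 10.0
```

```bash
python3 -m handwheel '[{"offset":[0,0,0],"twist":[-0.034,-0.004,-0.005]},{"offset":[2.8,-0.25,1.35],"twist":[0,0,0]},{"offset":[2.8,-0.25,1.35],"twist":[0,0,0]},{"offset":[2.8,-0.25,1.35],"twist":[0,0,0]},{"offset":[2.0,-0.2,1.0],"twist":[0,0,0]},{"offset":[0,0,0],"twist":[0,0,0]}]'
python3 - <<'E'
from h import *
plan([-.156,-.006,.037],np.radians(32),-1); print(sense()["q"])
E
```

```text
time_s: 3.45
position: [0.5087, -0.0685, 0.1002]
orientation: [0.21, 0.798, 0.354, -0.44]
wrist_force: [-0.7, 0.6, -0.4]
grip_width: 0.0317
safe pos mm [-160.6  -12.9  100.2] tool axes in safe
 [[ 0.525  0.036 -0.85 ]
 [-0.001 -0.999 -0.043]
 [-0.851  0.023 -0.525]]
offset cm now-axes [ 5.62 -0.83  2.9 ] in target axes [ 5.6  -0.69  2.96]  twist [ 0.043  0.005 -0.001]
[-0.62258283 -0.16150815  2.13131417  0.60283895  1.16192781 -0.14880022]
```

```bash
python3 -m handwheel '[{"offset":[0,0,0],"twist":[0.04,0.005,0]},{"offset":[0,0,0],"twist":[0,0,0]},{"offset":[1.4,-0.2,0.75],"twist":[0,0,0]},{"offset":[1.4,-0.2,0.75],"twist":[0,0,0]},{"offset":[0,0,0],"twist":[0,0,0]}]'
python3 - <<'E'
from h import *
plan([-.156,-.006,.037],np.radians(32),-1); print(sense()["wrist_force"])
E
```

```text
time_s: 3.87
position: [0.5106, -0.0652, 0.0728]
orientation: [0.199, 0.801, 0.35, -0.442]
wrist_force: [-0.5, 0.4, -1.3]
grip_width: 0.0321
safe pos mm [-156.8  -12.1   72.8] tool axes in safe
 [[ 0.529  0.017 -0.848]
 [ 0.    -1.    -0.02 ]
 [-0.849  0.01  -0.529]]
offset cm now-axes [ 3.08 -0.64  1.81] in target axes [ 3.08 -0.61  1.83]  twist [0.02  0.001 0.   ]
[-0.53754975  0.3818115  -1.31941758]
```

```bash
python3 -m handwheel '[{"offset":[1.0,-0.25,0.6],"twist":[0.02,0,0]},{"offset":[1.0,-0.25,0.6],"twist":[0,0,0]},{"offset":[0.6,-0.1,0.4],"twist":[0,0,0]},{"offset":[0,0,0],"twist":[0,0,0]}]'
python3 - <<'E'
from h import *
plan([-.156,-.006,.036],np.radians(32),-1); print(sense()["wrist_force"])
E
```

```text
time_s: 4.2
position: [0.5094, -0.0626, 0.0446]
orientation: [0.195, 0.804, 0.345, -0.444]
wrist_force: [-1.2, -0.6, 0.7]
grip_width: 0.032
safe pos mm [-155.8   -9.5   44.6] tool axes in safe
 [[ 0.53   0.003 -0.848]
 [-0.004 -1.    -0.006]
 [-0.848  0.007 -0.53 ]]
offset cm now-axes [ 0.72 -0.35  0.47] in target axes [ 0.72 -0.35  0.47]  twist [ 0.006 -0.    -0.004]
[-1.18429787 -0.57495474  0.7362284 ]
```

```bash
python3 -m handwheel '[{"offset":[0.4,-0.2,0.25],"twist":[0,0,0]},{"offset":[0.35,-0.2,0.22],"twist":[0,0,0]},{"offset":[0,0,0],"twist":[0,0,0]}]'
python3 - <<'E'
from h import *
plan([-.156,-.006,.036],np.radians(32),-1); print(sense()["wrist_force"])
import pickle
for n in("scene","top"):
    f=grab_frame(n); save(f,n+"2.png",(200,150,320,260) if n=="scene" else (200,120,350,260),5);pickle.dump(f,open(n+"2.pkl","wb"))
E
```

```text
time_s: 4.45
position: [0.5065, -0.06, 0.0353]
orientation: [0.195, 0.804, 0.345, -0.444]
wrist_force: [-0.4, 0.8, -0.2]
grip_width: 0.0322
safe pos mm [-155.8   -5.5   35.3] tool axes in safe
 [[ 0.53   0.003 -0.848]
 [-0.004 -1.    -0.007]
 [-0.848  0.007 -0.53 ]]
offset cm now-axes [-0.07  0.05 -0.02] in target axes [-0.07  0.05 -0.02]  twist [ 0.007 -0.    -0.004]
[-0.43088216  0.82161633 -0.16360915]
```

View pics/scene2.png

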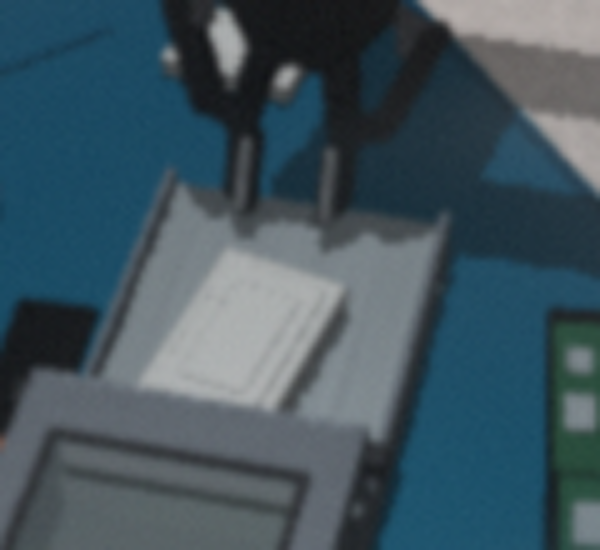

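View pics/top2.png

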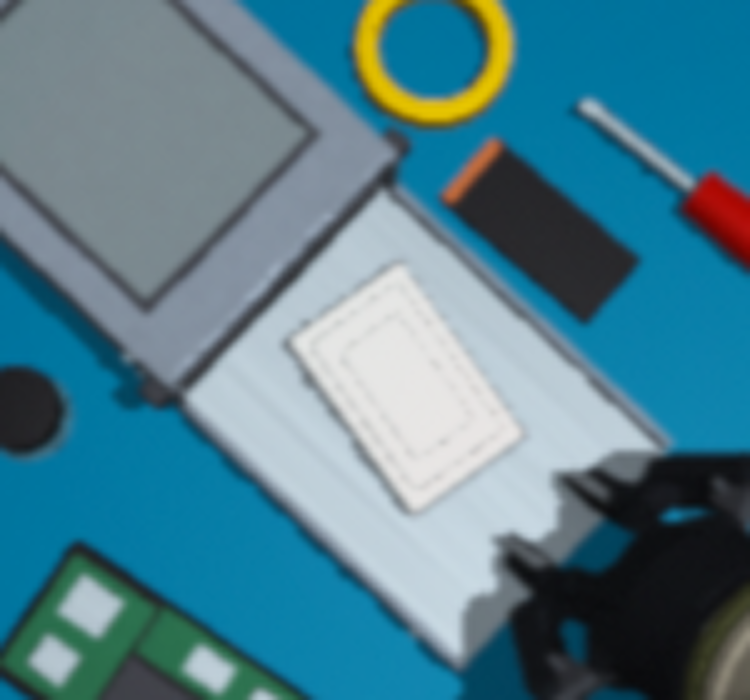

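Fingers stand behind the bank: tips at top crop (565,480) and (500,545), bank's back edge (520,435)–(412,512). Now the light push.

```bash
python3 -m handwheel '[{"offset":[0.26,0,-0.42],"twist":[0,0,0]},{"offset":[0.26,0,-0.42],"twist":[0,0,0]},{"offset":[0.21,0,-0.34],"twist":[0,0,0]},{"offset":[0.21,0,-0.34],"twist":[0,0,0]},{"offset":[0.21,0,-0.34],"twist":[0,0,0]},{"offset":[0.21,0,-0.34],"twist":[0,0,0]},{"offset":[0.21,0,-0.34],"twist":[0,0,0]},{"offset":[0.21,0,-0.34],"twist":[0,0,0]},{"offset":[0.21,0,-0.34],"twist":[0,0,0]},{"offset":[0.21,0,-0.34],"twist":[0,0,0]}]'
python3 - <<'E'
from h import *
plan([-.10,-.006,.036],np.radians(32),-1)
import pickle
for n in("scene","top"):
    f=grab_frame(n); save(f,n+"3.png",(200,150,320,260) if n=="scene" else (200,120,350,260),5);pickle.dump(f,open(n+"3.pkl","wb"))
E
```

```text
time_s: 5.38
position: [0.5399, -0.0278, 0.0379]
orientation: [0.196, 0.804, 0.344, -0.443]
wrist_force: [-0.1, -0.0, 0.5]
grip_width: 0.0319
safe pos mm [-109.5   -7.6   37.9] tool axes in safe
 [[ 0.531  0.003 -0.848]
 [-0.008 -1.    -0.008]
 [-0.848  0.011 -0.531]]
offset cm now-axes [ 0.66 -0.16 -0.71] in target axes [ 0.66 -0.16 -0.71]  twist [ 0.008 -0.001 -0.008]
```

View pics/scene3.png

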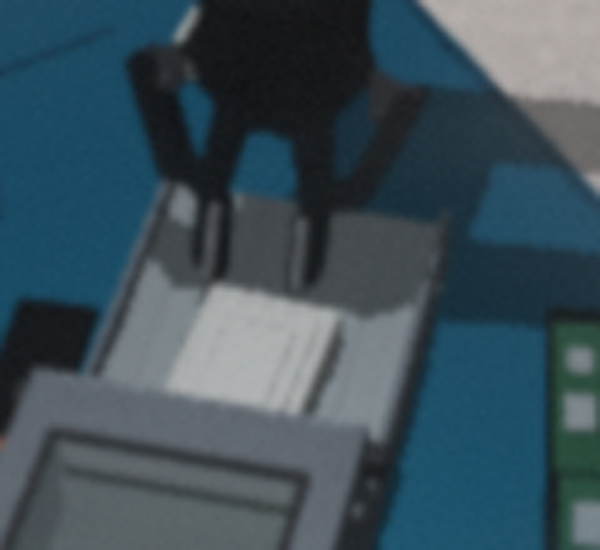

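View pics/top3.png

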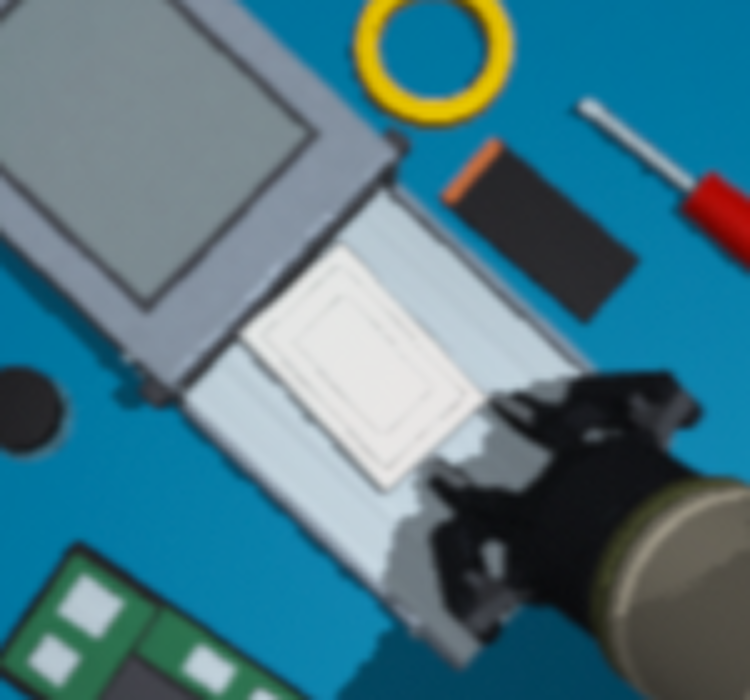

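Bank squared up (back edge (487,398)–(387,488) parallel to the mouth), front end at the flap. I continue, correcting the small rise.

```bash
python3 -m handwheel '[{"offset":[0.26,-0.03,-0.31],"twist":[0,0,0]},{"offset":[0.26,-0.03,-0.31],"twist":[0,0,0]},{"offset":[0.25,-0.03,-0.32],"twist":[0,0,0]},{"offset":[0.25,-0.03,-0.32],"twist":[0,0,0]},{"offset":[0.25,-0.03,-0.32],"twist":[0,0,0]},{"offset":[0.25,-0.03,-0.32],"twist":[0,0,0]},{"offset":[0.25,-0.03,-0.32],"twist":[0,0,0]},{"offset":[0.25,-0.03,-0.32],"twist":[0,0,0]}]'
python3 - <<'E'
from h import *
plan([-.06,-.007,.036],np.radians(32),-1)
import pickle
for n in("scene","top"):
    f=grab_frame(n); save(f,n+"4.png",(200,150,320,260) if n=="scene" else (150,70,300,210),5);pickle.dump(f,open(n+"4.pkl","wb"))
E
```

```text
time_s: 6.15
position: [0.5632, -0.0018, 0.0351]
orientation: [0.197, 0.805, 0.343, -0.442]
wrist_force: [-2.5, -2.9, 2.2]
grip_width: 0.0323
safe pos mm [-74.7  -6.6  35.1] tool axes in safe
 [[ 0.531  0.001 -0.847]
 [-0.011 -1.    -0.009]
 [-0.847  0.014 -0.531]]
offset cm now-axes [ 0.7   0.04 -1.29] in target axes [ 0.7   0.04 -1.29]  twist [ 0.009 -0.001 -0.011]
```

View pics/scene4.png

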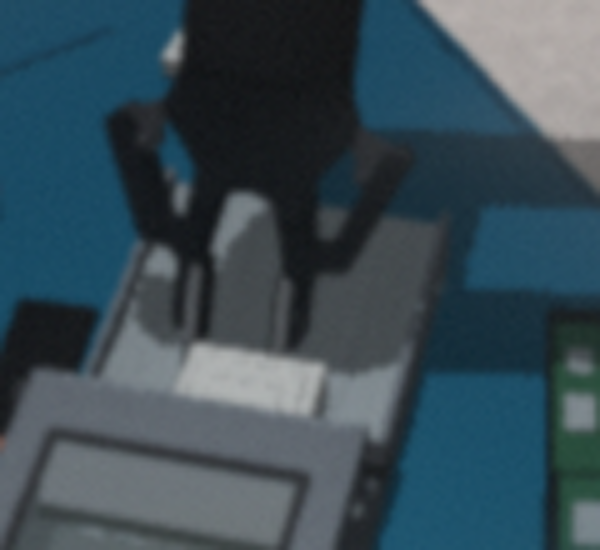

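View pics/top4.png

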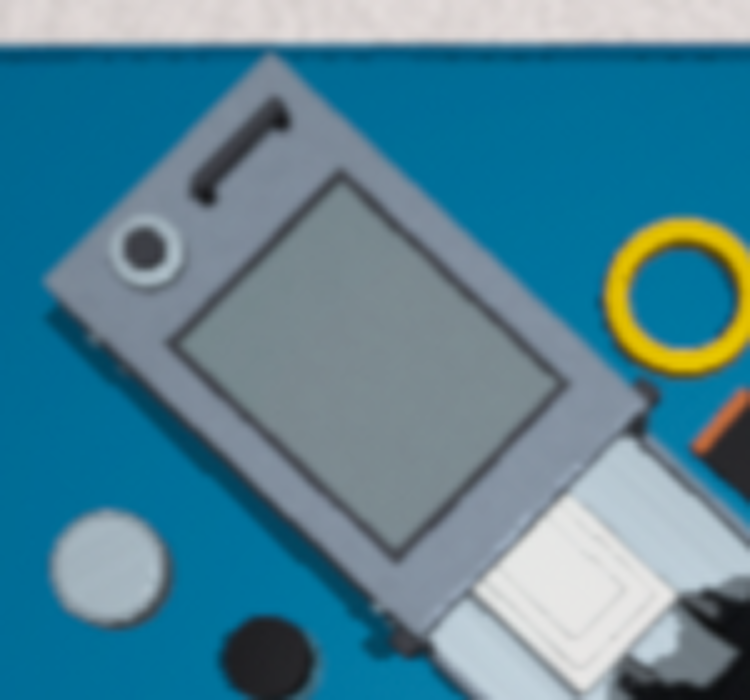

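Bank half under the lintel, the flap seen raised through the window (scene crop (150,490)); push force about 4 N. I continue.

```bash
python3 -m handwheel '[{"offset":[0.2,0,-0.36],"twist":[0,0,0]},{"offset":[0.21,0,-0.34],"twist":[0,0,0]},{"offset":[0.21,0,-0.33],"twist":[0,0,0]},{"offset":[0.22,0,-0.33],"twist":[0,0,0]},{"offset":[0.22,0,-0.33],"twist":[0,0,0]}]'
python3 - <<'E'
from h import *
plan([-.05,-.007,.036],np.radians(32),-1)
import pickle
for n in("scene","top"):
    f=grab_frame(n); save(f,n+"5.png",(200,150,320,260) if n=="scene" else (150,70,300,210),5);pickle.dump(f,open(n+"5.pkl","wb"))
E
```

```text
time_s: 6.67
position: [0.5773, 0.0142, 0.0345]
orientation: [0.197, 0.805, 0.343, -0.443]
wrist_force: [-2.2, -2.5, 3.9]
grip_width: 0.0324
safe pos mm [-53.4  -5.8  34.5] tool axes in safe
 [[ 0.53   0.002 -0.848]
 [-0.01  -1.    -0.008]
 [-0.848  0.013 -0.53 ]]
offset cm now-axes [ 0.05  0.12 -0.37] in target axes [ 0.05  0.12 -0.37]  twist [ 0.008 -0.001 -0.01 ]
```

View pics/scene5.png

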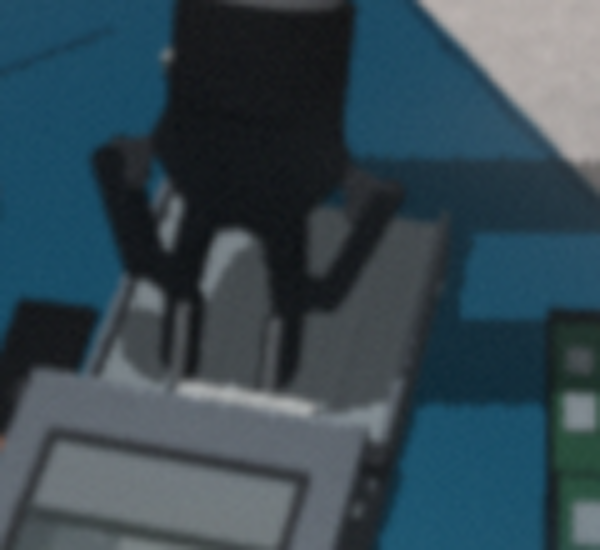

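View pics/top5.png

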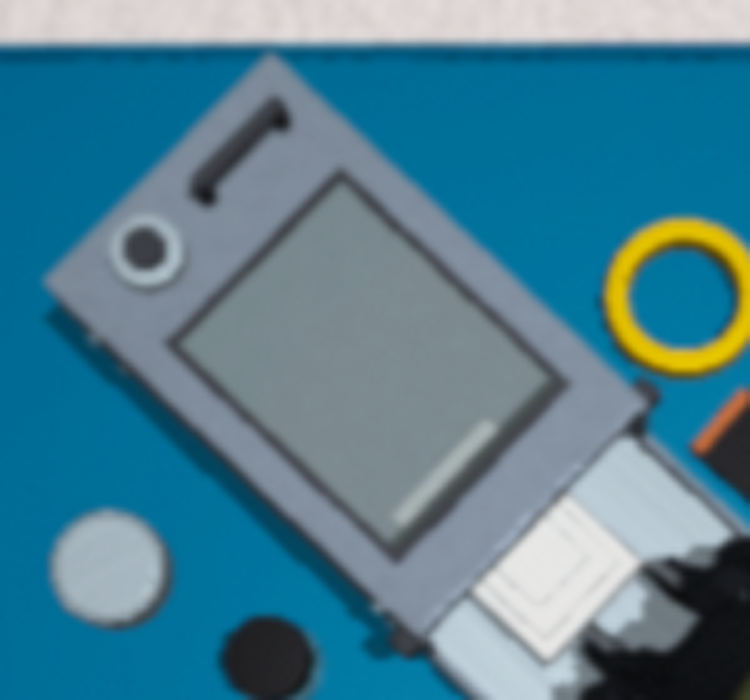

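Bank's leading end now shows through the window (top crop (445,475)). The upward force of 4 N suggests that the tips brush the shelf, so I raise the hand about 3 mm as I push.

```bash
python3 -m handwheel '[{"offset":[0.0,0,-0.48],"twist":[0,0,0]},{"offset":[0.12,0,-0.4],"twist":[0,0,0]},{"offset":[0.2,0,-0.34],"twist":[0,0,0]},{"offset":[0.21,0,-0.33],"twist":[0,0,0]}]'
python3 - <<'E'
from h import *
plan([-.03,-.007,.038],np.radians(32),-1)
import pickle
for n in("scene","top"):
    f=grab_frame(n); save(f,n+"6.png",(200,150,320,260) if n=="scene" else (150,70,300,210),5);pickle.dump(f,open(n+"6.pkl","wb"))
E
```

```text
time_s: 7.1
position: [0.5885, 0.0273, 0.0381]
orientation: [0.196, 0.804, 0.344, -0.443]
wrist_force: [-1.3, -0.8, 2.3]
grip_width: 0.0324
safe pos mm [-36.2  -5.   38.1] tool axes in safe
 [[ 0.53   0.002 -0.848]
 [-0.008 -1.    -0.008]
 [-0.848  0.011 -0.53 ]]
offset cm now-axes [ 0.34  0.21 -0.51] in target axes [ 0.34  0.2  -0.52]  twist [ 0.008 -0.001 -0.008]
```

View pics/scene6.png

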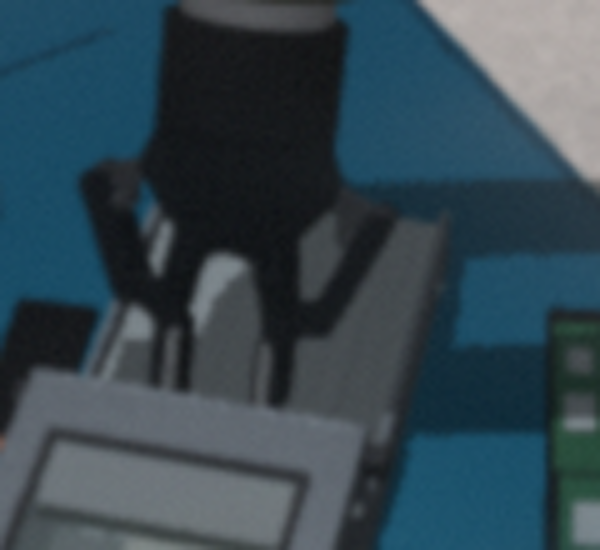

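View pics/top6.png

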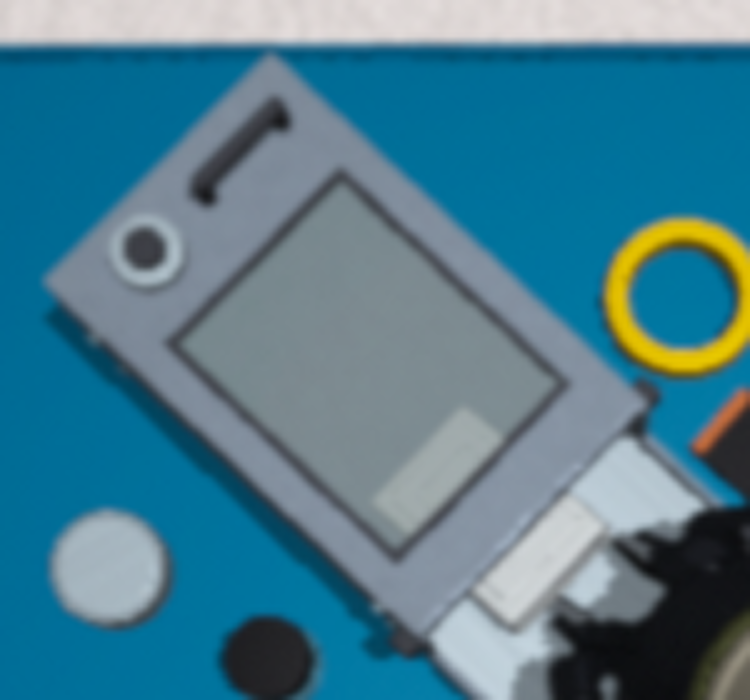

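```bash
cat > bk.py <<'E'
from h import *
import sys
def bankdepth(f,L):
    P=world(f,np.array(L,float)/5+[150-.4,70-.4]); print((w2s(P)*1000).round(1))
E
python3 - <<'E'
from bk import *
import pickle
f=pickle.load(open("top6.pkl","rb"))
bankdepth(f,[(545,540),(530,565),(555,550),(575,550),(520,600),(590,525),(430,480),(450,440)])
E
```

```text
[[ -7.9  -1.2  52.3]
 [-10.8  11.2  52.4]
 [-14.3  -0.9  53.6]
 [-20.2  -7.3  50. ]
 [-18.7  25.7  56.7]
 [-18.  -19.   55.8]
 [ 40.4  17.1  85. ]
 [ 45.   -0.4  90.5]]
```

The bank has tipped nose-down over the edge: its back top is at z≈56 mm and slopes down inward. I push on.

```bash
python3 -m handwheel '[{"offset":[0.21,0,-0.34],"twist":[0,0,0]},{"offset":[0.22,0,-0.33],"twist":[0,0,0]},{"offset":[0.22,0,-0.33],"twist":[0,0,0]},{"offset":[0.22,0,-0.33],"twist":[0,0,0]},{"offset":[0.22,0,-0.33],"twist":[0,0,0]}]'
python3 - <<'E'
from h import *
plan([-.0,-.007,.038],np.radians(32),-1)
import pickle
for n in("scene","top"):
    f=grab_frame(n); save(f,n+"7.png",(200,150,320,260) if n=="scene" else (150,70,300,210),5);pickle.dump(f,open(n+"7.pkl","wb"))
E
```

```text
time_s: 7.62
position: [0.6024, 0.0431, 0.0366]
orientation: [0.196, 0.804, 0.344, -0.444]
wrist_force: [-1.2, 0.0, -0.7]
grip_width: 0.032
safe pos mm [-15.2  -4.1  36.6] tool axes in safe
 [[ 0.53   0.003 -0.848]
 [-0.007 -1.    -0.008]
 [-0.848  0.01  -0.53 ]]
offset cm now-axes [ 0.69  0.29 -1.36] in target axes [ 0.68  0.29 -1.36]  twist [ 0.008  0.    -0.007]
```

View pics/scene7.png

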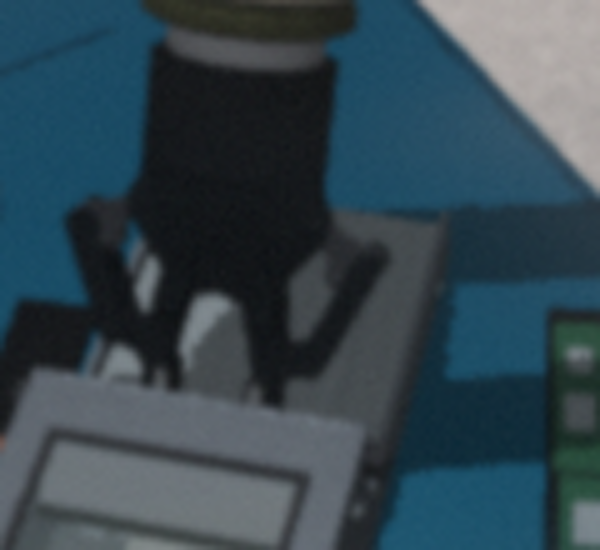

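View pics/top7.png

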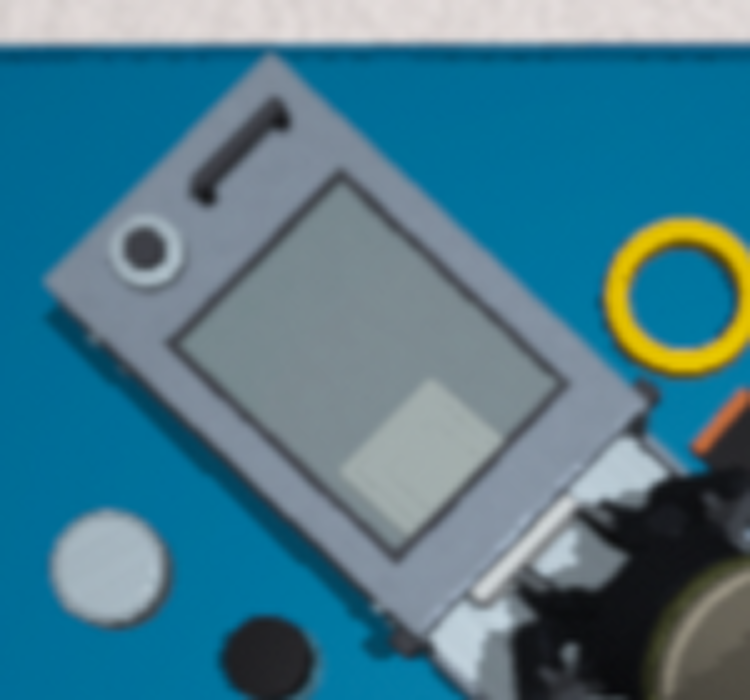

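Only a narrow strip of the bank is still outside the lintel (top crop (525,550)). I push it the rest of the way.

```bash
python3 -m handwheel '[{"offset":[0.19,0,-0.35],"twist":[0,0,0]},{"offset":[0.2,0,-0.34],"twist":[0,0,0]},{"offset":[0.21,0,-0.34],"twist":[0,0,0]}]'
python3 - <<'E'
from h import *
plan([-.0,-.007,.038],np.radians(32),-1)
import pickle
for n in("top",):
    f=grab_frame(n); save(f,n+"8.png",(150,70,300,210),5);pickle.dump(f,open(n+"8.pkl","wb"))
E
```

```text
time_s: 7.97
position: [0.6109, 0.0523, 0.0369]
orientation: [0.196, 0.804, 0.344, -0.444]
wrist_force: [-0.5, 0.5, 0.3]
grip_width: 0.032
safe pos mm [-2.6 -4.  36.9] tool axes in safe
 [[ 0.529  0.003 -0.848]
 [-0.007 -1.    -0.008]
 [-0.848  0.01  -0.529]]
offset cm now-axes [ 0.04  0.31 -0.28] in target axes [ 0.04  0.3  -0.28]  twist [ 0.008  0.001 -0.007]
```

View pics/top8.png

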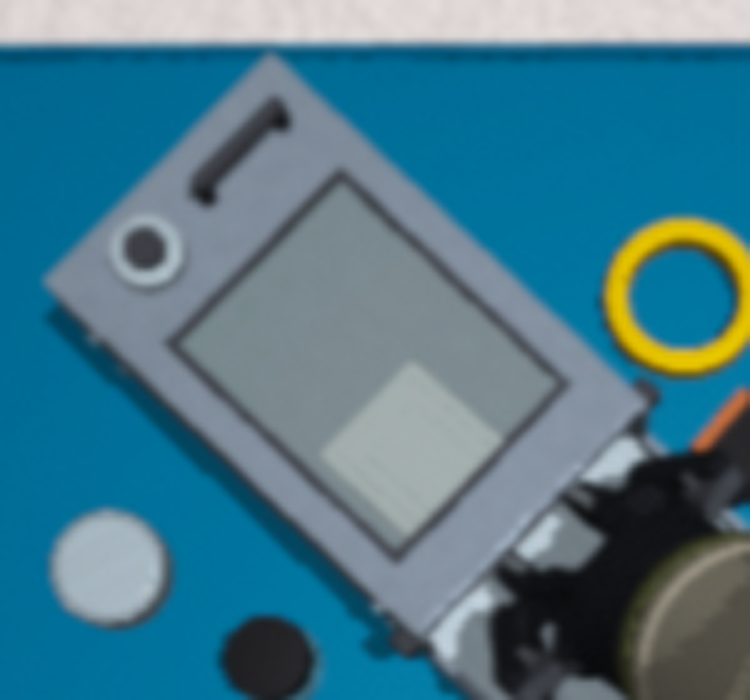

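```bash
python3 - <<'E'
from h import *
import pickle
for n,L in(("top7",[(432,376),(340,470)]),("top8",[(412,360),(322,455)])):
    f=pickle.load(open(n+".pkl","rb"))
    for z in(.02,.024): print(n,z,(w2s(world(f,np.array(L,float)/5+[150-.4,70-.4],z))*1000).round(1).tolist())
E
```

```text
top7 0.02 [[85.3, -23.9, 20.0], [85.5, 35.7, 20.0]]
top7 0.024 [[84.4, -23.4, 24.0], [84.6, 36.0, 24.0]]
top8 0.02 [[96.9, -23.0, 20.0], [96.2, 36.4, 20.0]]
top8 0.024 [[96.0, -22.5, 24.0], [95.2, 36.6, 24.0]]
```

The front is at x≈96 mm, so the back end is right at the shelf's edge. A few more millimetres should do it; lintel clearance is still ≥4 mm.

```bash
python3 -m handwheel '[{"offset":[0.18,0,-0.28],"twist":[0,0,0]},{"offset":[0.13,0,-0.2],"twist":[0,0,0]},{"offset":[0,0,0],"twist":[0,0,0]}]'
python3 - <<'E'
from h import *
plan([-.0,-.007,.038],np.radians(32),-1)
import pickle
for n in("top","scene"):
    f=grab_frame(n); save(f,n+"9.png",(150,70,300,210) if n=="top" else (180,200,300,310),5);pickle.dump(f,open(n+"9.pkl","wb"))
E
```

```text
time_s: 8.27
position: [0.6161, 0.0577, 0.0372]
orientation: [0.196, 0.804, 0.344, -0.443]
wrist_force: [-1.0, -0.1, 0.4]
grip_width: 0.032
safe pos mm [ 4.9 -4.  37.2] tool axes in safe
 [[ 0.53   0.003 -0.848]
 [-0.007 -1.    -0.008]
 [-0.848  0.01  -0.53 ]]
offset cm now-axes [-0.32  0.3   0.38] in target axes [-0.33  0.3   0.38]  twist [ 0.008 -0.    -0.007]
```

View pics/top9.png

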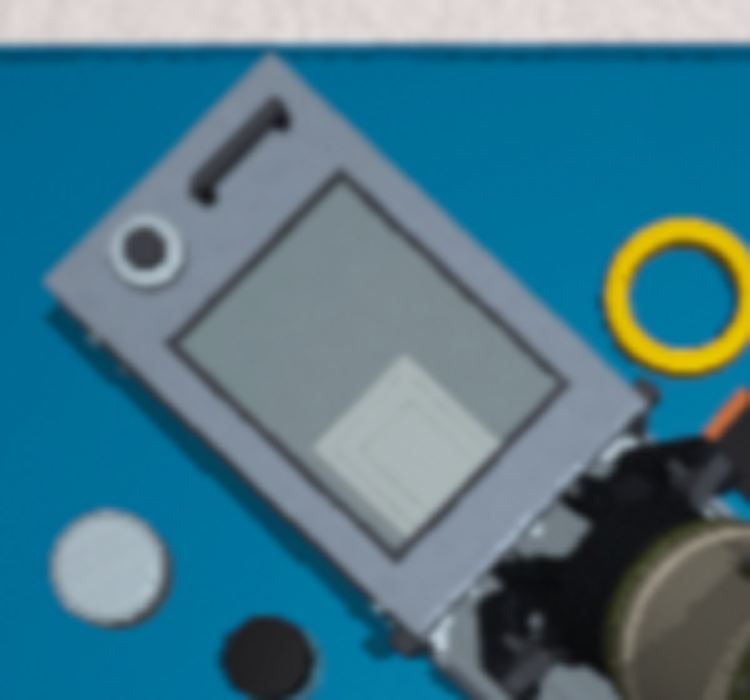

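View pics/scene9.png

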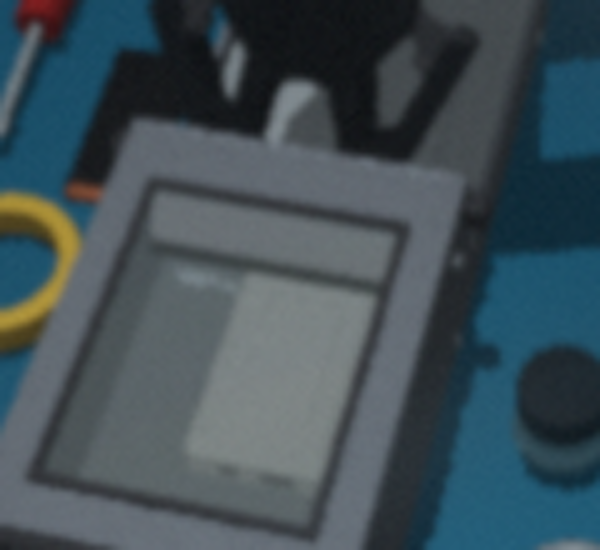

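The shading rings show again as they did when the bank lay level (top crop (405,450)), and its front is at about x=101 mm, so it appears to have dropped. I draw back.

```bash
python3 -m handwheel '[{"offset":[-0.26,0,0.42],"twist":[0,0,0]},{"offset":[-0.53,0,0.84],"twist":[0,0,0]},{"offset":[-0.53,0,0.84],"twist":[0,0,0]},{"offset":[-0.53,0,0.84],"twist":[0,0,0]},{"offset":[-0.53,0,0.84],"twist":[0,0,0]},{"offset":[-0.53,0,0.84],"twist":[0,0,0]}]'
python3 - <<'E'
from h import *
plan([-.14,-.007,.042],np.radians(32),-1)
import pickle
for n in("top","scene"):
    f=grab_frame(n); save(f,n+"10.png",(150,70,300,210) if n=="top" else (180,200,300,310),5);pickle.dump(f,open(n+"10.pkl","wb"))
E
```

```text
time_s: 8.87
position: [0.575, 0.0148, 0.0375]
orientation: [0.197, 0.804, 0.345, -0.443]
wrist_force: [-0.4, 0.0, 0.6]
grip_width: 0.0323
safe pos mm [-54.5  -3.7  37.5] tool axes in safe
 [[ 0.53   0.005 -0.848]
 [-0.006 -1.    -0.009]
 [-0.848  0.011 -0.53 ]]
offset cm now-axes [-4.92  0.29  7.01] in target axes [-4.92  0.33  7.01]  twist [ 0.009 -0.    -0.006]
```

View pics/top10.png

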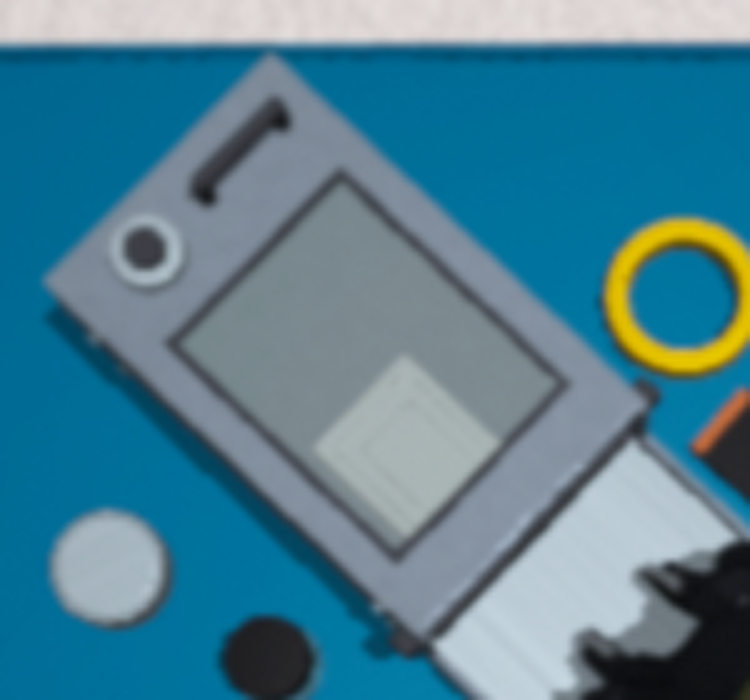

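View pics/scene10.png

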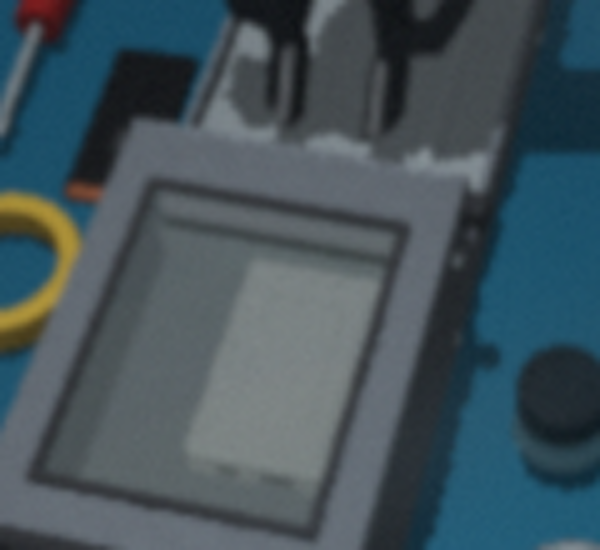

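```bash
python3 - <<'E'
from h import *
import pickle
f=pickle.load(open("scene10.pkl","rb"));g=pickle.load(open("scene0.pkl","rb"))
px=lambda L:np.array(L,float)/5+[180-.4,200-.4]
for z in(.024,.046): print((w2s(world(f,px([(187,458),(252,262),(318,480),(380,272)]),z))*1000).round(1).tolist())
# predicted outline if flat, centre 53,7
P=s2w(np.array([[x,y,z] for x,y in[(101,-24),(5,-24),(101,37),(5,37)] for z in(.006*1000,24)])/1000.)
print(((proj(f,P)-[180,200])*5).round(0).tolist())
print("flap edge shut pred",((proj(f,s2w(np.array([[0,-62,31],[0,62,31]])/1000))-[180,200])*5).round())
a=f["pixels"].astype(int);b=g["pixels"].astype(int)
save(g,"scene0c.png",(180,200,300,310),5)
t=pickle.load(open("top10.pkl","rb"))
print((w2s(world(t,np.array([(405,353),(315,447)],float)/5+[149.6,69.6],.024))*1000).round(1))
E
```

```text
[[105.9, -19.5, 24.0], [11.3, -21.3, 24.0], [104.0, 33.4, 24.0], [4.6, 32.7, 24.0]]
[[116.8, -13.1, 46.0], [25.3, -14.9, 46.0], [115.0, 38.0, 46.0], [18.8, 37.4, 46.0]]
[[183.0, 465.0], [178.0, 443.0], [252.0, 271.0], [248.0, 247.0], [330.0, 495.0], [327.0, 473.0], [389.0, 296.0], [388.0, 273.0]]
flap edge shut pred [[165. 212.]
 [448. 264.]]
[[100.5 -22.7  24. ]
 [100.1  36.2  24. ]]
```

View pics/scene0c.png

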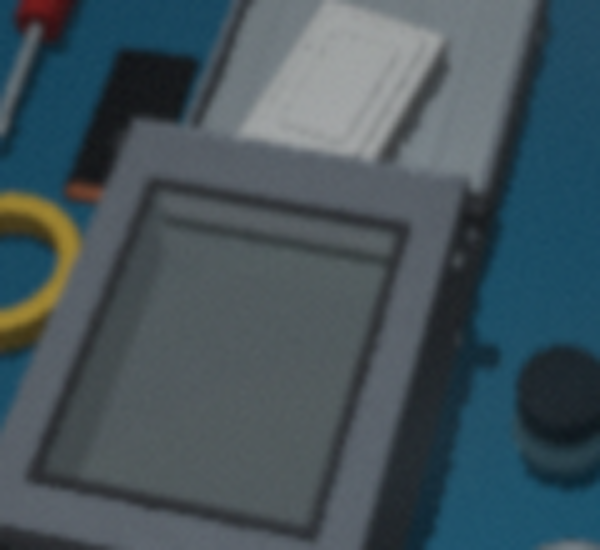

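The flap looks the same as at the start, so it is shut. The bank's outline fits a flat slab at z=24 mm: length ≈95 mm, centre x≈53–58 mm. I move the hand clear.

```bash
python3 -m handwheel '[{"offset":[-1,0,1],"twist":[0,0,0]},{"offset":[-2,0,1],"twist":[0,0,0]},{"offset":[-2.5,0,0.5],"twist":[0,0,0]},{"offset":[-2.5,0,0.5],"twist":[0,0,0]},{"offset":[-2,0,0],"twist":[0,0,0]},{"offset":[0,0,0],"twist":[0,0,0]},{"offset":[0,0,0],"twist":[0,0,0]},{"offset":[0,0,0],"twist":[0,0,0]}]'
python3 - <<'E'
from h import *
plan([-.14,-.007,.042],np.radians(32),-1)
f=grab_frame("scene"); save(f,"scene11.png",(120,100,360,330),2.5)
f=grab_frame("top"); save(f,"top11.png",(100,60,400,300),2.5)
E
```

```text
time_s: 9.63
position: [0.5175, -0.0459, 0.1085]
orientation: [0.195, 0.805, 0.342, -0.444]
wrist_force: [-0.2, -0.7, 0.8]
grip_width: 0.0321
safe pos mm [-138.1   -3.8  108.5] tool axes in safe
 [[ 0.53  -0.001 -0.848]
 [-0.009 -1.    -0.004]
 [-0.848  0.01  -0.53 ]]
offset cm now-axes [5.54 0.25 3.69] in target axes [5.54 0.32 3.69]  twist [ 0.004 -0.    -0.009]
```

View pics/scene11.png

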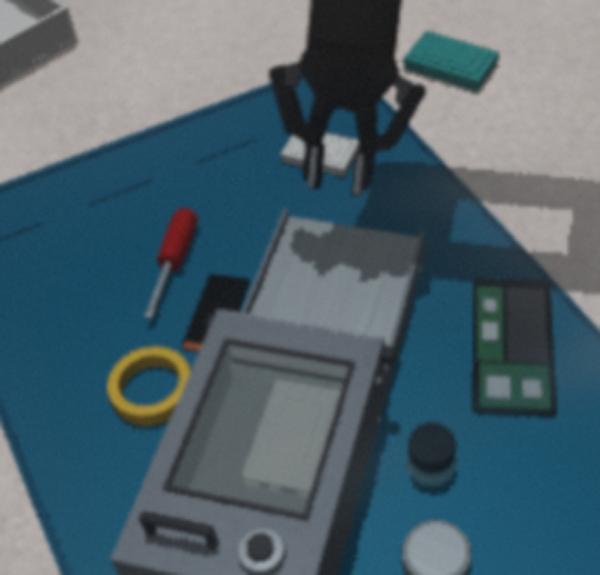

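View pics/top11.png

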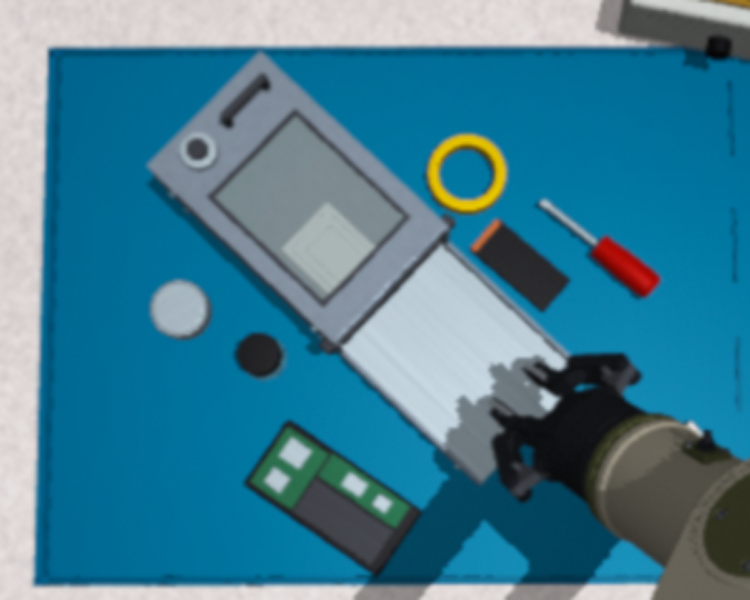

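The shelf is empty, the bank shows flat in the window (top crop (330,250)), the flap is shut, the bystanders are in place and the hand is clear. I hand in.

```bash
python3 -c "
from cell import *
print(hand_in())"
```

```text
the job is handed in; nothing more can be done
None
```

The power bank is in the safe and the flap hangs shut; I handed the job in at about 9.8 s of the 38 s allowed. `hand_in()` gives no verdict, so this rests on my own checks.

I set two slightly open fingertips, leaning 32° with tips ahead, behind the bank. The push squared it up and took it under the flap until it tipped over the shelf's edge and dropped. I then drew the hand straight back and up, clear of everything.

**Last checks:**
- **Bank:** In the scene picture its outline is about 95 mm long, which fits a slab lying flat on the floor of the safe. A bank still propped on the shelf's edge would measure about 80 mm. Its centre is 53 mm inside the flap in the top view and about 58 mm in the scene view. The two disagree by about 5 mm, but both are beyond the 45 mm needed. These come from picture outlines because the window glass blocks the depth reading.
- **Flap:** It looks the same as in the starting picture, so I take it as shut; I did not measure its angle.
- **Forces:** The wrist force read no more than about 4.6 N whenever I checked it during the push, after each group of rows. Part of that was probably the tips brushing the shelf just before the bank tipped, so I raised the hand about 3 mm.
- **Bystanders:** By eye, the six other things are where they were at the start.

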